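# Make up the two colour-coded kit boards

## Task

Make up the two kits for the shift from the stock standing beside the jar capper, everything fully down in its own pocket and let go; the short steel cup is spare and stays where it is. Red board, for the raw side: lay the red-capped marker in its slot, stand the glass salt shaker in the small round pocket and the tall steel cup in the large one. Blue board, for the jar line: lay the blue-capped marker in its slot and set the timer in its round pocket.

Things in the scene. Friction and masses are not known exactly. Their poses are not given: they have to be found in the camera images.
- red_board: Fixed board, red top, white pockets, 180 (x) x 170 (y) x 25 mm high, turned up to 0.25 rad; boards swap sides. Origin: centre of underside. Marker slot along y, centre (-45, 0), 30 x 150, floor 17 mm above the table; a finger scoop crosses it, 80 (x) x 44 (y), same floor. Round pockets, floors 7 mm above the table: large, 68 wide, at (45, 43), for the cup; small, 56, at (45, -43), for the shaker.
- blue_board: Fixed board with a blue top and white pockets; same size, origin and marker slot with scoop as the red board. One round pocket for the timer, 80 mm wide, centred at (45, 0) mm, floor 17 mm above the table (8 mm deep); a finger scoop crosses it along the board's y, 120 (y) x 36 (x) mm, same floor.
- red_marker: Felt marker, white with a red cap, lying on the table: 133 mm long along its y, 17 mm wide and high. Origin: underside, midway along. Either way round in the slot is right. 18 g.
- blue_marker: Felt marker, white with a blue cap; otherwise like the red one.
- shaker: Salt shaker, clear glass with white salt and a dull metal cap, upright: 44 mm wide up to 74 mm, cap 34 mm wide from there to 90 mm. Origin: centre of the underside, z up. 0.1 kg.
- tall_cup: The taller steel cup, open, upright: 72 mm high, 60 mm wide at the rim, tapering to 46 mm at the foot. Origin: centre of the underside, z up. 0.09 kg.
- short_cup: The shorter steel cup, 50 mm high, 56 mm wide at the rim; stays in the stock. Origin: centre of the underside.
- jar_capper: Lever press, fixed, not used here: an obstacle between the left board and the stock. Base 190 (x) x 170 (y) mm, 22 mm high; column, head and upright red-knobbed lever above it reach 0.57 m, the head 75 mm in front of the origin at most. Origin: near the middle of the base, on the table. Pass it on the robot's side.
- timer: Wind-up kitchen timer: white round base 66 mm wide and 16 mm high, to be gripped; on it a red dial, 60 mm wide at its foot and narrower upwards, reaching 42 mm (it does not turn here). Origin: centre of the underside, z up. 0.11 kg.

How it is judged:
At the end, for the whole second after the job is handed in: Each marker flat in its own board's slot (10 mm across, 12 mm along, 0.15 rad); shaker in the red board's small pocket (11 mm), tall cup in its large one (14 mm), timer in the blue board's pocket (12 mm), on the floors within 4 mm, upright within 0.12 rad; all at rest (x of red_marker in the frame of red_board between -0.055 and -0.035 m and y of red_marker in the frame of red_board between -0.012 and 0.012 m and z of red_marker in the frame of red_board between 0.013 and 0.021 m and linear speed of each of red_marker, blue_marker, shaker, tall_cup, timer below 0.02 m/s and angle between the y axis of red_marker and the y axis of red_board, either way round below 0.15 rad and angle between red_marker's own y axis and vertical between 1.45 and 1.69 rad and x of blue_marker in the frame of blue_board between -0.055 and -0.035 m and y of blue_marker in the frame of blue_board between -0.012 and 0.012 m and z of blue_marker in the frame of blue_board between 0.013 and 0.021 m and angle between the y axis of blue_marker and the y axis of blue_board, either way round below 0.15 rad and angle between blue_marker's own y axis and vertical between 1.45 and 1.69 rad and x of shaker in the frame of red_board between 0.034 and 0.056 m and y of shaker in the frame of red_board between -0.054 and -0.032 m and z of shaker in the frame of red_board between 0.003 and 0.011 m and angle between each of shaker, tall_cup, timer's own z axis and vertical below 0.12 rad and x of tall_cup in the frame of red_board between 0.031 and 0.059 m and y of tall_cup in the frame of red_board between 0.029 and 0.057 m and z of tall_cup in the frame of red_board between 0.003 and 0.011 m and x of timer in the frame of blue_board between 0.033 and 0.057 m and y of timer in the frame of blue_board between -0.012 and 0.012 m and z of timer in the frame of blue_board between 0.013 and 0.021 m); the robot touches nothing.
It fails at once if the short cup is moved by more than 20 mm (distance of short_cup from where it was at the start of the episode above 0.02 m).
It also fails if it takes over 131 s, if anything falls off the work surface, if the arm or the gripper's body presses on something with over 40 N, if the wrist force passes 120 N, or if a joint passes its speed limit or range.

## Robot

A 7-joint arm with a two-finger parallel gripper is mounted at the origin on the work surface; the furniture and walls round the work are solid. World frame = base frame: x ahead of the robot, y to its left, z up, the work surface at z = 0. Lengths are in m, angles in rad, forces in N, time in s.
With the tool pointing down it reaches from about 0.4 to 0.85 m from the base axis. Payload 10.4 kg.
Tool frame: the origin (TCP) lies on the centre line of the jaws, within the pads' length; the fingertips stand 17 mm ahead of it and the grasp point (between the pads) lies 2 mm behind it; z points along the fingers, y is the line along which they close (so a half turn about z gives the same grasp; the last joint's range is limited). The gripper opens to 85 mm and grips with 20 to 120 N. Pads are 22 mm wide; open, the fingers measure 114 mm over their backs; the gripper's body (76 mm by 85 mm) begins 54 mm behind the grasp point. The pads swing forward as they close: fully open they stand 13 mm farther back than shut.
Start: joints at [1.311, 0.332, -0.065, 1.46, 0.022, 1.35, -0.088], TCP at [0.147, -0.608, 0.248] pointing down, gripper open.
Joint ranges: [-2.6, 2.6], [-0.5, 2.12], [-1.47, 1.34], [0.16, 2.42], [-1.27, 4.41], [0.06, 2.06], [-2.6, 2.6]. Speed limits (rad/s): [2.22, 2.22, 2.79, 2.79, 3.14, 3.14, 3.14].

## Interface

Orientations are given as a unit quaternion [x, y, z, w].
In Python, from workcell import get_obs, optics, job gives the robot as it stands. The module is installed in compiled form; this text tells all that it offers.
- The arm moves only by the tool send_rows, never from a script. Its argument "plan" is a list that holds one entry, the list of rows, each a list of 7 numbers: the turn, a rotation vector about the tool's x, y, z in units of 1.5 rad (1.0 is 1.5 rad), then the shift along the tool's x, y, z in units of 20 cm (1.0 is 20 cm), then the opening, from 0 (shut) to 1 (fully open). A call has 1 to 20 rows; each row shifts and turns the commanded pose from where the row before left it, along the tool's axes as they then stand; what a row does not reach is not made up. A row lasts 1/12 s, in which the tool goes at most 41.7 mm and 7.16 degrees, less where a joint would pass 70% of its speed; a pose out of reach is approached as far as the arm can. A call with a number of a shift or a turn outside -1 to 1 is refused whole. A call with a gripper value outside its range is refused whole. The fingers move at their own pace and stop on an object; "squeeze" is the grip in N (left out, the last holds). Time passes only in rows, so rows that do not move let the fingers close. It gives the time, the measured TCP pose, the force, the opening and the grip force at its end, in the units of the state.
- get_obs(): the state, without advancing time (a new reading comes with each control period).
- optics.camera(name): name is "side" or "top" or "wrist"; returns the picture (384x512x3 uint8, red, green, blue); there is no depth.
- optics.get_calibration(name): a dict with "intrinsics" (3x3 intrinsics, pixels), "world_from_camera" (4x4, takes a point from camera to world coordinates); the wrist camera has in their place "T_tool_cam" (4x4, takes a point from camera to tool coordinates, whose origin is the TCP and whose axes are the flange's). Camera axes: x right, y up, looking along -z (the intrinsics and any distortion apply to the point x, -y, -z); pixel columns grow to the right and rows downward; lengths in m; the calibration is good to about 2 mm. The wrist camera is an equidistant fisheye: a pixel r from the principal point sees the ray r / f radians off the axis. A picture is of the moment at which its call begins: read the wrist's pose just before it. get_calibration takes no time and is no camera call.
- job.hand_in(): hands the job in; it is judged then, once.
The state is a dict: "clock": time; "joint_pos": joint angles; "joint_velocities": joint speeds; "tau": joint torques, N m; "position": TCP position; "ee_rot": TCP orientation; "ft_force": force on the tool from outside, world axes, zero at the start; "torque": the same for the moment, N m; "grip_width": opening from 0.0 (shut) to 1.0 (fully open); "grasp_force": force on a finger pad.
Only numpy, scipy, OpenCV 4.12 (cv2) and the standard library are available. Lean on these libraries where they do the work, as an engineer would, in place of code of your own. Each camera call takes 0.05 s, during which the arm holds its last target. There are 200 camera calls.

## Working session

There is one attempt and no reset: what is moved stays moved. The work goes in short steps, Python scripts to look and compute and a tool call to move; the robot and the scene stay as the last step left them, time stands still between calls to the robot, and variables do not carry over. Pictures are saved under pics/ and viewed, at most 14 in all, crops included, and the job is handed in when it is done.

Besides the shell and the picture viewer there is one more tool, called after ">>>" as name([rows], argument=value, ...), one row to a line, values as JSON. send_rows: Moves the arm, as the interface text tells. Its arguments: {"type":"object","properties":{"plan":{"type":"array"},"squeeze":{"type":"number"}},"required":["plan"]}

```bash
mkdir -p pics; ls; python3 - <<'E'
from workcell import get_obs, optics, job
import cv2
o=get_obs();print({k:o[k] for k in('clock','position','ee_rot','grip_width','ft_force')})
for n in('top','side','wrist'):
    c=optics.get_calibration(n);print(n,c)
    cv2.imwrite(f'pics/{n}0.png',cv2.resize(optics.camera(n)[:,:,::-1],(800,600),interpolation=cv2.INTER_CUBIC))
E
```

```text
pics
{'clock': 0.0, 'position': array([ 0.14651943, -0.60722138,  0.24748084]), 'ee_rot': array([ 9.92999915e-01,  1.18112778e-01, -1.34297276e-04, -7.23105097e-04]), 'grip_width': 0.9978443674874944, 'ft_force': array([-0.01775279,  0.43179683, -0.04269668])}
top {'intrinsics': array([[352.05408728,   0.        , 254.20637975],
       [  0.        , 352.05408728, 196.7583669 ],
       [  0.        ,   0.        ,   1.        ]]), 'world_from_camera': array([[-0.0232874 ,  0.98723963, -0.15752969,  0.32892237],
       [-0.99971986, -0.02232931,  0.0078493 , -0.02019236],
       [ 0.00423161,  0.15766835,  0.98748305,  0.97725582],
       [ 0.        ,  0.        ,  0.        ,  1.        ]])}
side {'intrinsics': array([[350.79214487,   0.        , 254.40501107],
       [  0.        , 350.79214487, 193.18684555],
       [  0.        ,   0.        ,   1.        ]]), 'world_from_camera': array([[-0.77665173,  0.35474601, -0.52054525, -0.12151659],
       [-0.62979445, -0.45443457,  0.62995887,  0.6989857 ],
       [-0.01307836,  0.81709516,  0.57635446,  0.68262391],
       [ 0.        ,  0.        ,  0.        ,  1.        ]])}
wrist {'intrinsics': array([[297.31863964,   0.        , 255.66121199],
       [  0.        , 297.31863964, 190.90184441],
       [  0.        ,   0.        ,   1.        ]]), 'T_tool_cam': array([[-8.66444470e-05,  9.61893896e-01,  2.73422978e-01,
         6.85066912e-02],
       [ 9.99999944e-01, -5.28809043e-06,  3.35491277e-04,
         8.73982725e-04],
       [ 3.24152897e-04,  2.73422992e-01, -9.61893842e-01,
        -1.24888108e-01],
       [ 0.00000000e+00,  0.00000000e+00,  0.00000000e+00,
         1.00000000e+00]])}
```

View pics/top0.png

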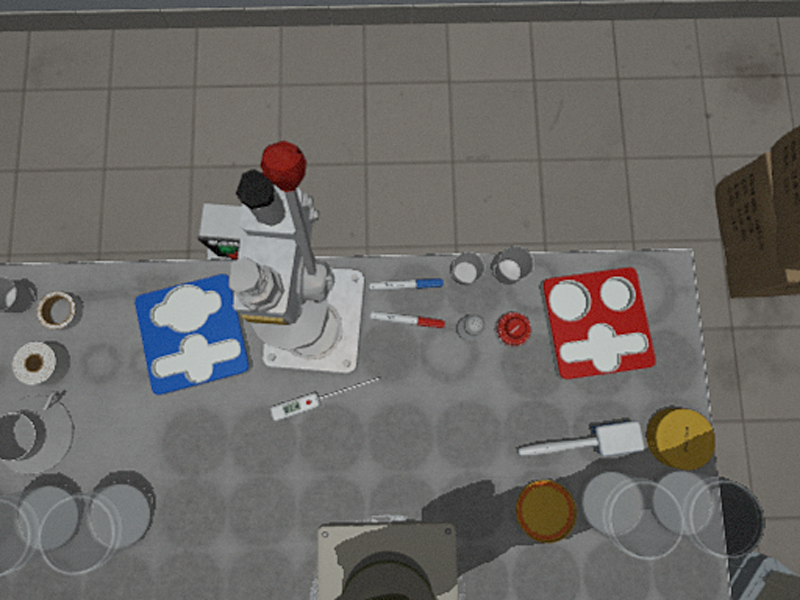

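View pics/side0.png

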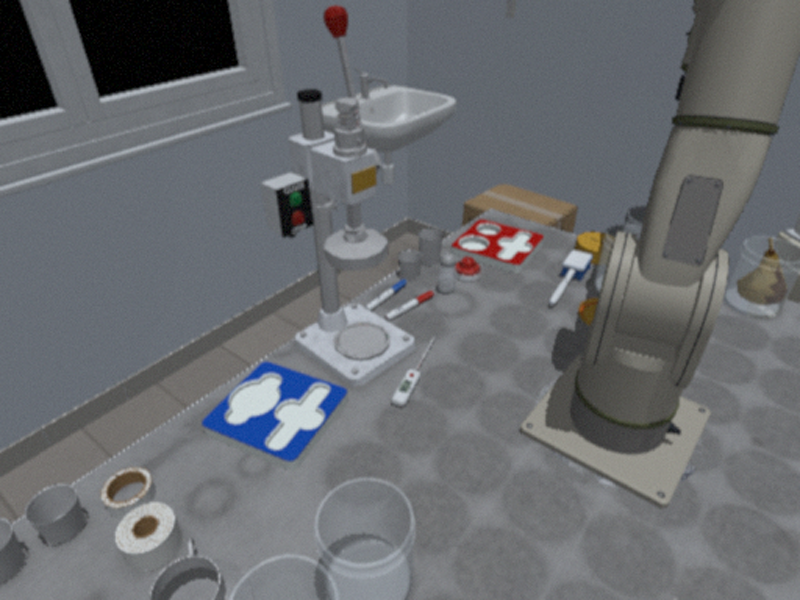

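Top view (800x600 px): blue board at about (192,333), red board (598,322), blue marker (405,284), red marker (407,320), short cup (467,268), tall cup (512,265), shaker (471,325), timer (514,328), capper around (310,320). The side view agrees with this layout. Next I'll measure these.

```bash
cat > lib.py <<'E'
import numpy as np, cv2
from scipy.spatial.transform import Rotation as R
from workcell import get_obs, optics, job
def ray(name,uv,obs=None):
    c=optics.get_calibration(name);K=c['intrinsics'];u,v=uv
    a=np.array([(u-K[0,2])/K[0,0],(v-K[1,2])/K[1,1]])
    if name=='wrist':
        r=np.hypot(*a); d=np.array([*(a/r*np.sin(r) if r>0 else a),np.cos(r)])
        T=np.eye(4);T[:3,:3]=R.from_quat(obs['ee_rot']).as_matrix();T[:3,3]=obs['position'];T=T@c['T_tool_cam']
    else: d=np.array([*a,1.]);T=c['world_from_camera']
    return T[:3,3],T[:3,:3]@(d*[1,-1,-1])
def at(name,uv,z,obs=None):
    o,d=ray(name,uv,obs);return (o+d*(z-o[2])/d[2])[:2]
def proj(name,P,obs=None):
    c=optics.get_calibration(name);K=c['intrinsics']
    if name=='wrist':
        T=np.eye(4);T[:3,:3]=R.from_quat(obs['ee_rot']).as_matrix();T[:3,3]=obs['position'];T=T@c['T_tool_cam']
    else:T=c['world_from_camera']
    p=(np.asarray(P,float)-T[:3,3])@T[:3,:3]*[1,-1,-1]
    if name=='wrist':
        h=np.linalg.norm(p[:,:2],axis=1);th=np.arctan2(h,p[:,2]);q=p[:,:2]*(th/h)[:,None]
    else:q=p[:,:2]/p[:,2:]
    return q*K[0,0]+K[:2,2]
def masks(im):
    h=cv2.cvtColor(im,cv2.COLOR_RGB2HSV);H,S,V=[h[...,i].astype(int) for i in range(3)]
    return ((H<8)|(H>170))&(S>130)&(V>70),(H>100)&(H<125)&(S>120)&(V>60)
def go(x,y,z,yaw=None):
    "remaining move: turn about tool z (units 1.5rad), then shift in tool axes after turn (units .2 m). yaw = world angle of tool x"
    o=get_obs();M=R.from_quat(o['ee_rot']).as_matrix();cy=np.arctan2(M[1,0],M[0,0])
    if yaw is None: yaw=cy
    t=-(yaw-cy);t=(t+np.pi/2)%np.pi-np.pi/2   # tool z down
    yaw=cy-t
    d=np.array([x,y,z])-o['position'];X=np.array([np.cos(yaw),np.sin(yaw),0]);Y=np.array([np.sin(yaw),-np.cos(yaw),0])
    print('clock %.1f pos %s yaw %.3f tilt %s w %.3f f %s g %.1f'%(o['clock'],o['position'].round(4),cy,(M[:2,2]).round(3),o['grip_width'],o['ft_force'].round(1),o['grasp_force']))
    print('turn z %.3f; shift x %.3f y %.3f z %.3f'%(t/1.5,d@X/.2,d@Y/.2,-d[2]/.2))
E
python3 - <<'E'
from lib import *
im=optics.camera('top');r,b=masks(im)
for nm,m in(('R',r),('B',b)):
    n,l,st,ce=cv2.connectedComponentsWithStats(m.astype(np.uint8))
    for i in range(1,n):
        a=st[i,4]
        if a<12: continue
        pts=np.argwhere(l==i)[:,::-1].astype(np.float32)
        if a>1000:
            W=np.array([at('top',p,.025) for p in pts])*1000
            (c,s,ang)=cv2.minAreaRect(W.astype(np.float32));print(nm,'board',np.round(c,1),np.round(s,1),round(ang,2))
        else: print(nm,a,ce[i].round(1),at('top',ce[i],.01).round(3))
for nm,uv,z in(('shaker cap',(474,323),.09),('tall rim',(514,261),.072),('short rim',(467,263),.05),('timer top',(514,327),.04),('bm tail',(371,285),.01),('bm head',(442,283),.01),('rm tail',(372,317),.01),('rm head',(444,324),.01),('base NL',(352,270),.022),('base',(358,372),.022),('base',(265,362),.022)):
    print(nm,at('top',np.array(uv)*.64,z).round(4))
s=im[150:260,80:440]
x0,y0,x1,y1=225,150,365,230
cv2.imwrite('pics/stock.png',cv2.resize(im[y0:y1,x0:x1,::-1],None,fx=5.6,fy=5.6,interpolation=cv2.INTER_CUBIC))
E
```

```text
R 586 [180.5 103.9] [0.761 0.179]
R 15 [149.3 163.2] [0.586 0.266]
R board [ 447.5 -378.3] [178.9 169.4] 6.96
R 322 [328.7 210.2] [ 0.441 -0.233]
R 86 [275.5 206.1] [ 0.456 -0.086]Traceback (most recent call last):
  File "<stdin>", line 10, in <module>
  File "lib.py", line 13, in at
    o,d=ray(name,uv,obs);return (o+d*(z-o[2])/d[2])[:2]
        ~~~^^^^^^^^^^^^^
  File "lib.py", line 5, in ray
    c=optics.get_calibration(name);K=c['intrinsics'];u,v=uv
ValueError: time passes only in moves, steps and waits
```

```bash
sed -i "s/^def ray/from functools import lru_cache\ncal=lru_cache(None)(optics.get_calibration)\ndef ray/; s/c=optics.get_calibration(name)/c=cal(name)/" lib.py
python3 - <<'E'
from lib import *
im=optics.camera('top');r,b=masks(im)
for nm,m in(('R',r),('B',b)):
    n,l,st,ce=cv2.connectedComponentsWithStats(m.astype(np.uint8))
    for i in range(1,n):
        a=st[i,4]
        if a<30: continue
        pts=np.argwhere(l==i)[:,::-1].astype(np.float32)
        if a>1000:
            W=np.array([at('top',p,.025) for p in pts])*1000
            (c,s,ang)=cv2.minAreaRect(W.astype(np.float32));print(nm,'board',np.round(c,1),np.round(s,1),round(ang,2))
        else: print(nm,a,ce[i].round(1),at('top',ce[i],.01).round(3))
for nm,uv,z in(('shaker cap',(474,323),.09),('tall rim',(514,261),.072),('short rim',(467,263),.05),('timer top',(514,327),.04),('bm tail',(371,285),.01),('bm head',(442,283),.01),('rm tail',(372,317),.01),('rm head',(444,324),.01),('base NL',(352,270),.022),('base',(358,372),.022),('base',(265,362),.022)):
    print(nm,at('top',np.array(uv)*.64,z).round(4))
x0,y0,x1,y1=225,150,365,230
cv2.imwrite('pics/stock.png',cv2.resize(im[y0:y1,x0:x1,::-1],None,fx=5.6,fy=5.6,interpolation=cv2.INTER_CUBIC))
E
```

```text
R 588 [180.6 103.9] [0.761 0.179]
R board [ 447.6 -378.3] [179.2 169.1] 6.78
R 325 [328.6 210.2] [ 0.441 -0.233]
R 86 [275.5 206.1] [ 0.456 -0.086]
B board [444.5 332.1] [179.5 169.4] 13.55
B 82 [274.4 181. ] [ 0.527 -0.085]
shaker cap [ 0.442  -0.1516]
tall rim [ 0.5484 -0.2267]
short rim [ 0.552  -0.1501]
timer top [ 0.4399 -0.2274]
bm tail [0.525  0.0181]
bm head [ 0.5258 -0.1093]
rm tail [0.467  0.0172]
rm head [ 0.4516 -0.1101]
base NL [0.5505 0.051 ]
base [0.37   0.0425]
base [0.3909 0.203 ]
```

View pics/stock.png

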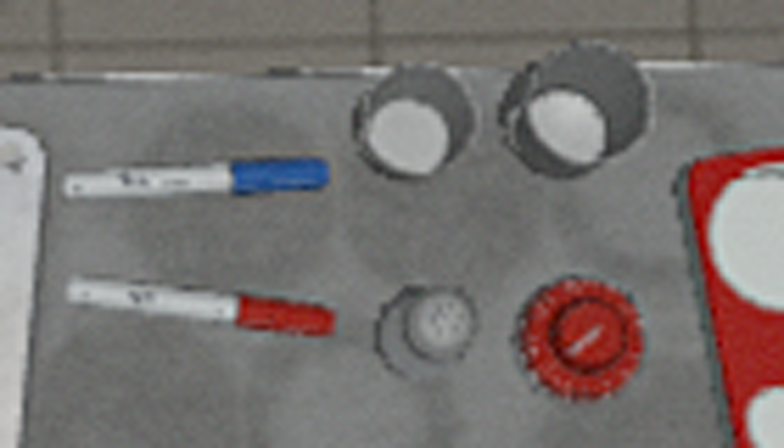

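The crop shows tall cup rim centre at (585,108), short cup at (415,125), shaker cap at (441,322), timer at (585,337), blue marker from (65,186) to (329,172) and red marker from (67,290) to (335,320). Board sizes come out as 179x169 mm against 180x170, so the calibration holds.

```bash
python3 - <<'E'
from lib import *
f=lambda u,v,z:at('top',(225+(u+.5)/5.6-.5,150+(v+.5)/5.6-.5),z)
for n,u,v,z in(('tall rim',585,108,.072),('tall floor',567,127,.003),('short rim',415,125,.05),('short fl',408,135,.003),('shaker',441,322,.09),('timer top',588,335,.042),('timer base',583,338,.016)): print(n,f(u,v,z).round(4))
for n,a,b in(('blue',(65,186),(329,172)),('red',(67,290),(335,320))):
    p,q=f(*a,.0085),f(*b,.0085);d=q-p;print(n,((p+q)/2).round(4),np.hypot(*d).round(4),'yaw of y axis',np.arctan2(d[1],d[0]).round(3))
im=optics.camera('top');hsv=cv2.cvtColor(im,cv2.COLOR_RGB2HSV)
for n,c,yaw,ps in(('red',(.4476,-.3783),.118,[((-.045,0),.017),((.045,.043),.007),((.045,-.043),.007)]),('blue',(.4445,.3321),.2365,[((-.045,0),.017),((.045,0),.017)])):
    for p,z in ps:
        w=np.array(c)+R.from_euler('z',yaw).as_matrix()[:2,:2]@p
        uv=proj('top',[[*w,z]])[0].round().astype(int)
        m=np.zeros((386,514),np.uint8);t=((hsv[...,1]<60)&(hsv[...,2]>150)).astype(np.uint8)
        cv2.floodFill(t,m,tuple(int(i) for i in uv),2);g=np.argwhere(t==2)[:,::-1];print(n,w.round(4),'seen',at('top',g.mean(0),z).round(4),len(g))
import sys;go(.5484,-.2267,.25,1.57)
E
```

```text
tall rim [ 0.5434 -0.2267]
tall floor [ 0.5501 -0.2327]
short rim [ 0.542  -0.1492]
short fl [ 0.5477 -0.152 ]
shaker [ 0.4411 -0.1515]
timer top [ 0.4393 -0.2286]
timer base [ 0.4409 -0.2319]
blue [ 0.5263 -0.0446] 0.1325 yaw of y axis -1.539
red [ 0.4626 -0.0448] 0.1337 yaw of y axis -1.706
red [ 0.4029 -0.3836] seen [ 0.4039 -0.3843] 899
red [ 0.4872 -0.3303] seen [ 0.4892 -0.332 ] 439
red [ 0.4973 -0.4157] seen [ 0.4998 -0.4179] 281
blue [0.4008 0.3216] seen [0.402  0.3219] 897
blue [0.4882 0.3426] seen [0.4894 0.3432] 863
clock 0.3 pos [ 0.1466 -0.6075  0.2481] yaw 0.237 tilt [-0.  0.] w 0.996 f [-0.2 -0.8 -0.1] g 0.0
turn z -0.889; shift x 1.905 y 2.007 z -0.010
```

>>> send_rows([
  [[0,0,-0.081,0,0,0,1],[0,0,-0.081,0,0,0,1],[0,0,-0.081,0,0,0,1],[0,0,-0.081,0,0,0,1],[0,0,-0.081,0,0,0,1],[0,0,-0.081,0,0,0,1],[0,0,-0.081,0,0,0,1],[0,0,-0.081,0,0,0,1],[0,0,-0.081,0,0,0,1],[0,0,-0.081,0,0,0,1],[0,0,-0.081,0,0,0,1],[0,0,0,0.127,0.134,0,1],[0,0,0,0.127,0.134,0,1],[0,0,0,0.127,0.134,0,1],[0,0,0,0.127,0.134,0,1],[0,0,0,0.127,0.134,0,1],[0,0,0,0.127,0.134,0,1],[0,0,0,0.127,0.134,0,1],[0,0,0,0.127,0.134,0,1],[0,0,0,0.127,0.134,0,1]],
], squeeze=30)

```text
clock: 1.97
position: [0.3882, -0.377, 0.2485]
ee_rot: [0.706, 0.708, -0.0, 0.0]
ft_force: [1.3, -0.9, 0.6]
grip_width: 0.996
grasp_force: 0.0
```

```bash
python3 -c "
from lib import *
go(.547,-.2295,.18,1.57)"
```

```text
clock 2.0 pos [ 0.3882 -0.377   0.2485] yaw 1.573 tilt [ 0.    -0.001] w 0.996 f [ 1.3 -0.9  0.6] g 0.0
turn z 0.002; shift x 0.738 y 0.793 z 0.343
```

>>> send_rows([
  [[0,0,0,0.123,0.132,0.057,1],[0,0,0,0.123,0.132,0.057,1],[0,0,0,0.123,0.132,0.057,1],[0,0,0,0.123,0.132,0.057,1],[0,0,0,0.123,0.132,0.057,1],[0,0,0,0.123,0.132,0.057,1],[0,0,0,0,0,0,1],[0,0,0,0,0,0,1],[0,0,0,0,0,0,1]],
])

```text
clock: 2.72
position: [0.5451, -0.2308, 0.1798]
ee_rot: [0.706, 0.708, -0.0, -0.0]
ft_force: [0.0, -1.1, -0.4]
grip_width: 1.0
grasp_force: 0.0
```

```bash
python3 - <<'E'
from lib import *
go(.547,-.2295,.055,1.57)
o=get_obs();im=optics.camera('wrist');im=np.ascontiguousarray(im)
t=np.linspace(0,2*np.pi,60)
for c,r,z,col in(((.547,-.2295),.030,.072,(0,255,0)),((.546,-.1505),.028,.05,(255,255,0)),((.4411,-.1515),.017,.09,(0,255,255)),((.440,-.230),.033,.016,(255,0,255)),((.489,-.3315),.034,.025,(0,0,255)),((.499,-.417),.028,.025,(0,0,255))):
    cv2.polylines(im,[proj('wrist',np.c_[c[0]+r*np.cos(t),c[1]+r*np.sin(t),0*t+z],o).round().astype(np.int32)],True,col)
cv2.imwrite('pics/w1.png',cv2.resize(im[:,:,::-1],(800,600)))
E
```

```text
clock 2.7 pos [ 0.5451 -0.2308  0.1798] yaw 1.573 tilt [-0. -0.] w 1.000 f [ 0.  -1.1 -0.4] g 0.0
turn z 0.002; shift x 0.006 y 0.010 z 0.624
```

View pics/w1.png

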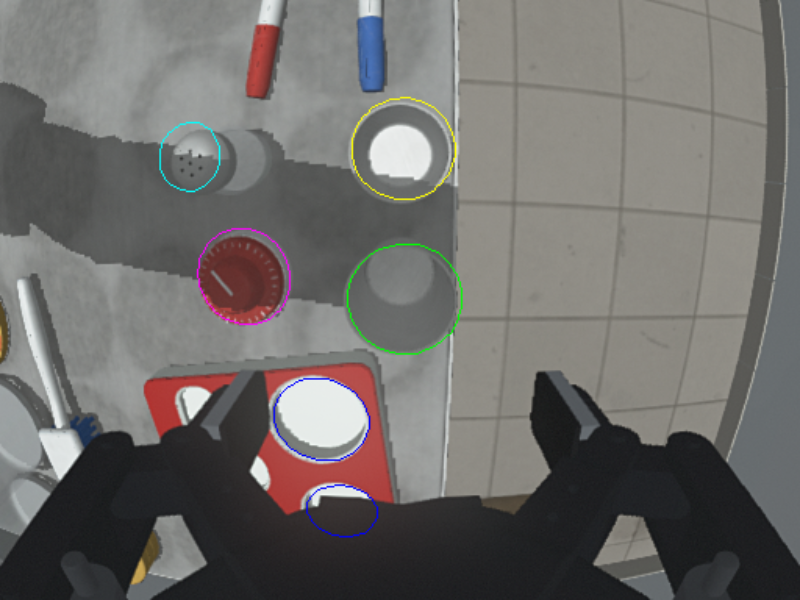

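The overlay matches the tall cup rim at (403,298), the timer at (243,280) and the large pocket at (322,420). The shaker cap at (197,163) sits about 4 mm further +x than I estimated. Descending on the tall cup.

>>> send_rows([
  [[0,0,0,0.006,0.01,0.15,1],[0,0,0,0,0,0.15,1],[0,0,0,0,0,0.15,1],[0,0,0,0,0,0.12,1],[0,0,0,0,0,0.054,1],[0,0,0,0,0,0,1],[0,0,0,0,0,0,0.5],[0,0,0,0,0,0,0.5],[0,0,0,0,0,0,0.5],[0,0,0,0,0,0,0.5],[0,0,0,0,0,0,0.5],[0,0,0,0,0,0,0.5]],
], squeeze=35)

```text
clock: 3.77
position: [0.5483, -0.2299, 0.0575]
ee_rot: [0.706, 0.708, 0.0, 0.002]
ft_force: [-2.5, -0.2, 6.8]
grip_width: 0.677
grasp_force: 36.2
```

>>> send_rows([
  [[0,0,0,0,0,-0.05,0.5],[0,0,0,0,0,-0.15,0.5],[0,0,0,0,0,-0.1,0.5],[0,0,0,-0.1,-0.06,0,0.5],[0,0,0,-0.1,-0.06,0,0.5],[0,0,0,-0.1,-0.06,0,0.5],[0,0,0,-0.1,-0.06,0,0.5],[0,0,0,-0.107,-0.06,0,0.5],[0,0,0,0,0,0,0.5],[0,0,0,0,0,0,0.5]],
])

```text
clock: 4.6
position: [0.487, -0.3326, 0.1166]
ee_rot: [0.707, 0.707, -0.0, 0.001]
ft_force: [0.3, 1.1, -0.8]
grip_width: 0.678
grasp_force: 37.9
```

```bash
python3 - <<'E'
from lib import *
go(.4882,-.3313,.067)
im=optics.camera('wrist')
cv2.imwrite('pics/w2.png',cv2.resize(im[:,:,::-1],(800,600)))
E
```

```text
clock 4.6 pos [ 0.487  -0.3326  0.1166] yaw 1.570 tilt [ 0.001 -0.002] w 0.678 f [ 0.3  1.1 -0.8] g 37.9
turn z 0.000; shift x 0.006 y 0.006 z 0.248
```

View pics/w2.png

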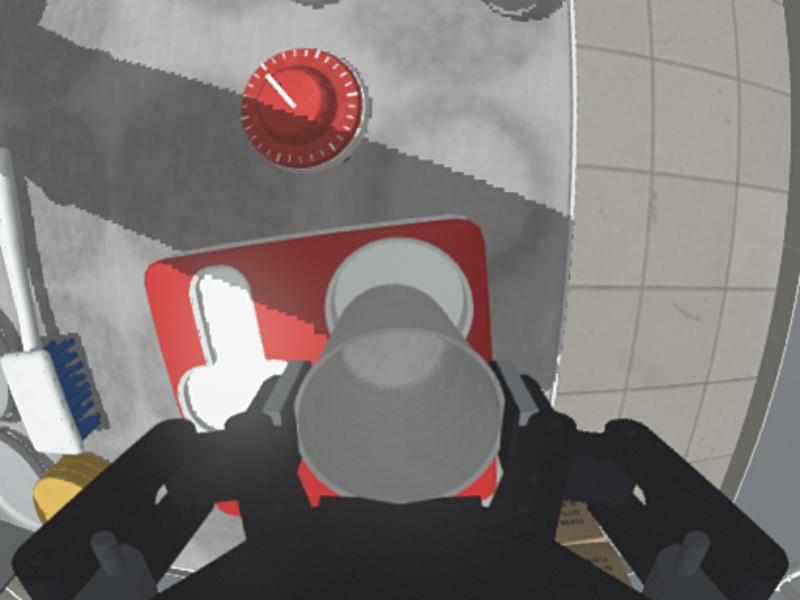

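The cup is held upright over the large pocket (pocket centre around (400,295) at depth). Lowering it.

>>> send_rows([
  [[0,0,0,0.005,0.006,0.1,0.5],[0,0,0,0,0,0.08,0.5],[0,0,0,0,0,0.05,0.5],[0,0,0,0,0,0.027,0.5],[0,0,0,0,0,0,0.5],[0,0,0,0,0,0,0.8],[0,0,0,0,0,0,1],[0,0,0,0,0,0,1],[0,0,0,0,0,0,1],[0,0,0,0,0,-0.1,1],[0,0,0,0,0,-0.2,1],[0,0,0,0,0,-0.2,1],[0,0,0,0,0,-0.1,1]],
])

```text
clock: 5.73
position: [0.4902, -0.3301, 0.1886]
ee_rot: [0.706, 0.708, 0.001, 0.002]
ft_force: [0.3, -1.6, 0.9]
grip_width: 0.997
grasp_force: 0.0
```

```bash
python3 - <<'E'
from lib import *
go(.4445,-.1515,.18)
E
```

```text
clock 5.7 pos [ 0.4902 -0.3301  0.1886] yaw 1.574 tilt [ 0.004 -0.003] w 0.997 f [ 0.3 -1.6  0.9] g 0.0
turn z 0.000; shift x 0.894 y -0.226 z 0.043
```

>>> send_rows([
  [[0,0,0,0.149,-0.038,0,1],[0,0,0,0.149,-0.038,0,1],[0,0,0,0.149,-0.038,0,1],[0,0,0,0.149,-0.038,0,1],[0,0,0,0.149,-0.038,0,1],[0,0,0,0.149,-0.038,0,1],[0,0,0,0,0,0,1],[0,0,0,0,0,0,1]],
])

```text
clock: 6.4
position: [0.4427, -0.1498, 0.1842]
ee_rot: [0.705, 0.709, -0.0, 0.001]
ft_force: [-0.1, -1.1, 0.2]
grip_width: 0.998
grasp_force: 0.0
```

```bash
python3 - <<'E'
from lib import *
go(.4445,-.1515,.062,1.571)
o=get_obs();im=np.ascontiguousarray(optics.camera('wrist'));tp=optics.camera('top')
t=np.linspace(0,2*np.pi,60)
for c,r,z,col in(((.4445,-.1515),.017,.09,(0,255,255)),((.4445,-.1515),.022,.0,(0,255,0)),):
    cv2.polylines(im,[proj('wrist',np.c_[c[0]+r*np.cos(t),c[1]+r*np.sin(t),0*t+z],o).round().astype(np.int32)],True,col)
def seg(c,yaw): return np.array([[c[0]+s*.0665*np.cos(yaw),c[1]+s*.0665*np.sin(yaw),.0085] for s in(-1,1)])
for c,y in(((.5263,-.0446),-1.539),((.4626,-.0448),-1.706)): cv2.polylines(im,[proj('wrist',seg(c,y),o).round().astype(np.int32)],False,(0,255,0))
a=cv2.resize(im[:,:,::-1],(800,600))[:420];b=cv2.resize(tp[165:225,325:435,::-1],None,fx=3,fy=3)
a[:b.shape[0],800-b.shape[1]:]=b
cv2.imwrite('pics/w3.png',a)
E
```

```text
clock 6.4 pos [ 0.4427 -0.1498  0.1842] yaw 1.576 tilt [ 0.001 -0.001] w 0.998 f [-0.1 -1.1  0.2] g 0.0
turn z 0.003; shift x -0.008 y 0.009 z 0.611
```

View pics/w3.png

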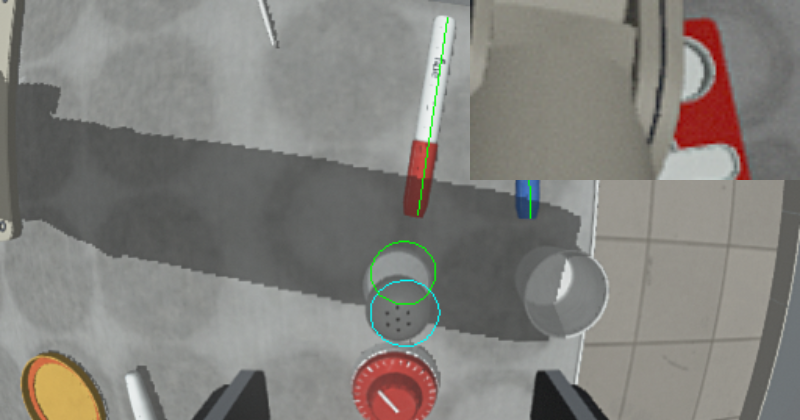

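Shaker cap sits at (398,313), against (405,313) in the overlay, so its x is about 0.441. The red marker is about 2 mm to the −x side of the overlay line. Taking the shaker.

>>> send_rows([
  [[0,0,0,-0.01,-0.007,0.15,1],[0,0,0,0,0,0.17,1],[0,0,0,0,0,0.17,1],[0,0,0,0,0,0.1,1],[0,0,0,0,0,0.05,1],[0,0,0,0,0,0,1],[0,0,0,0,0,0,0.3],[0,0,0,0,0,0,0.3],[0,0,0,0,0,0,0.3],[0,0,0,0,0,0,0.3],[0,0,0,0,0,0,0.3],[0,0,0,0,0,0,0.3],[0,0,0,0,0,0,0.3]],
])

```text
clock: 7.58
position: [0.4421, -0.1535, 0.0571]
ee_rot: [0.706, 0.708, 0.0, 0.001]
ft_force: [-2.0, 0.9, 8.3]
grip_width: 0.428
grasp_force: 34.3
```

```bash
python3 - <<'E'
from lib import *
go(.4985,-.4168,.195,1.571)
E
```

```text
clock 7.6 pos [ 0.4421 -0.1535  0.0571] yaw 1.573 tilt [ 0.002 -0.001] w 0.428 f [-2.   0.9  8.3] g 34.3
turn z 0.001; shift x -1.317 y 0.282 z -0.690
```

>>> send_rows([
  [[0,0,0,0,0,-0.05,0.3],[0,0,0,0,0,-0.15,0.3],[0,0,0,0,0,-0.2,0.3],[0,0,0,0,0,-0.2,0.3],[0,0,0,-0.1,0.02,0,0.3],[0,0,0,-0.1,0.02,0,0.3],[0,0,0,0,0,0,0.3],[0,0,0,0,0,0,0.3]],
])

```text
clock: 8.25
position: [0.4493, -0.1938, 0.1764]
ee_rot: [0.707, 0.707, 0.0, 0.0]
ft_force: [-0.1, 0.4, -0.9]
grip_width: 0.426
grasp_force: 34.9
```

```bash
python3 - <<'E'
from lib import *
go(.4985,-.4168,.075,1.571)
im=optics.camera('wrist');tp=optics.camera('side')
a=cv2.resize(im[:,:,::-1],(800,600));b=cv2.resize(tp[125:225,245:365,::-1],None,fx=2.5,fy=2.5,interpolation=cv2.INTER_CUBIC)
a[:b.shape[0],800-b.shape[1]:]=b
cv2.imwrite('pics/w4.png',a)
E
```

```text
clock 8.2 pos [ 0.4493 -0.1938  0.1764] yaw 1.572 tilt [ 0.001 -0.   ] w 0.426 f [-0.1  0.4 -0.9] g 34.9
turn z 0.000; shift x -1.115 y 0.246 z 0.507
```

View pics/w4.png

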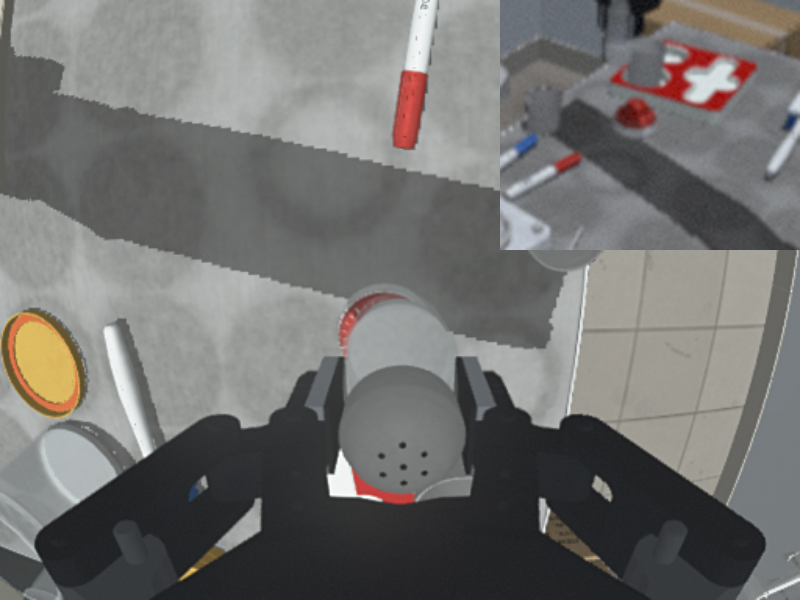

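The shaker is held upright on its body (cap at (403,428)). The side inset shows the tall cup upright in the red board.

```bash
python3 - <<'E'
from lib import *
o=get_obs();print(o['position'],[at('wrist',(403*.64,v*.64),z,o) for v,z in((428,.209),(430,.205))])
E
```

```text
[ 0.44934708 -0.1922995   0.17599276] [array([ 0.44941817, -0.18103702]), array([ 0.44946663, -0.18409648])]
```

>>> send_rows([
  [[0,0,0,-0.188,0.0405,0,0.3],[0,0,0,-0.188,0.0405,0,0.3],[0,0,0,-0.188,0.0405,0,0.3],[0,0,0,-0.188,0.0405,0,0.3],[0,0,0,-0.188,0.0405,0,0.3],[0,0,0,-0.188,0.0405,0,0.3],[0,0,0,0,0,0.1,0.3],[0,0,0,0,0,0.15,0.3],[0,0,0,0,0,0.15,0.3],[0,0,0,0,0,0,0.3],[0,0,0,0,0,0,0.3]],
])

```text
clock: 9.27
position: [0.4981, -0.4171, 0.0949]
ee_rot: [0.706, 0.708, 0.0, -0.002]
ft_force: [0.1, 0.8, 0.6]
grip_width: 0.431
grasp_force: 35.0
```

```bash
python3 - <<'E'
from lib import *
go(.498,-.419,.065,1.571)
o=get_obs();im=np.ascontiguousarray(optics.camera('wrist'))
t=np.linspace(0,2*np.pi,60)
c=(.4978,-.4165)
cv2.polylines(im,[proj('wrist',np.c_[c[0]+.028*np.cos(t),c[1]+.028*np.sin(t),0*t+.025],o).round().astype(np.int32)],True,(0,255,0))
cv2.imwrite('pics/w5.png',cv2.resize(im[:,:,::-1],(800,600)))
E
```

```text
clock 9.3 pos [ 0.4981 -0.4171  0.0949] yaw 1.574 tilt [-0.002  0.003] w 0.431 f [0.1 0.8 0.6] g 35.0
turn z 0.002; shift x -0.010 y -0.001 z 0.149
```

View pics/w5.png

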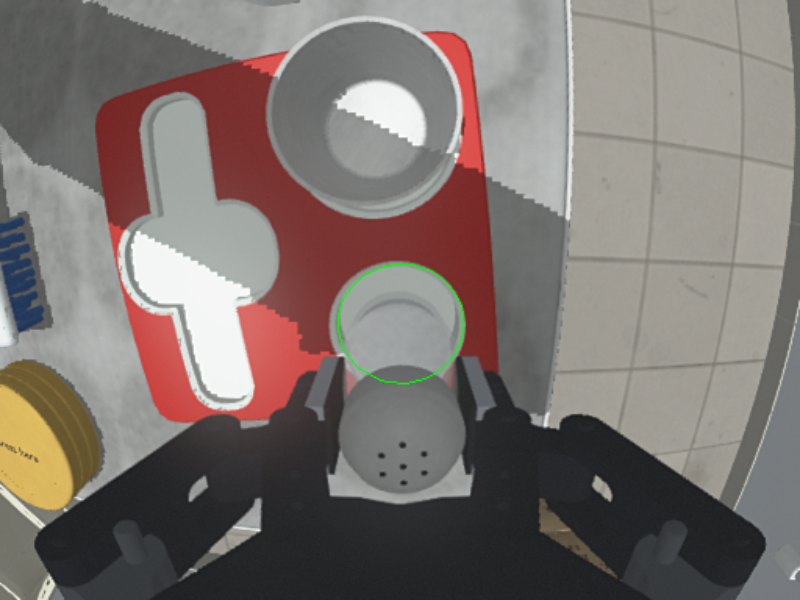

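Pocket rim (x 330–466, top 262) fits the overlay within about 2 mm. The shaker foot's far edge is at about (398,293). Checking its y offset.

```bash
python3 - <<'E'
from lib import *
o=get_obs();print(o['position'],at('wrist',(398*.64,293*.64),.038,o)-[0,.022],at('wrist',(398*.64,262*.64),.025,o)-[0,.028])
E
```

```text
[ 0.49915855 -0.41790608  0.09688881] [ 0.49786036 -0.42150141] [ 0.4978063  -0.41716385]
```

>>> send_rows([
  [[0,0,0,0.01,-0.006,0.02,0.3],[0,0,0,0,0,0.04,0.3],[0,0,0,0,0,0.04,0.3],[0,0,0,0,0,0.03,0.3],[0,0,0,0,0,0.02,0.3],[0,0,0,0,0,0,0.3],[0,0,0,0,0,0,0.3]],
])

```text
clock: 9.9
position: [0.4973, -0.4165, 0.0655]
ee_rot: [0.706, 0.708, 0.0, -0.0]
ft_force: [0.1, -0.8, 0.2]
grip_width: 0.427
grasp_force: 35.0
```

>>> send_rows([
  [[0,0,0,0,0,0,0.6],[0,0,0,0,0,0,0.8],[0,0,0,0,0,0,0.8],[0,0,0,0,0,0,0.8],[0,0,0,0,0,-0.1,0.8],[0,0,0,0,0,-0.2,0.8],[0,0,0,0,0,-0.2,0.8],[0,0,0,0,0,-0.13,0.8],[0,0,0.046,0,0,0,0.8],[0,0,0.045,0,0,0,0.8],[0,0,0,0.182,-0.043,0,0.6],[0,0,0,0.182,-0.043,0,0.6],[0,0,0,0.182,-0.043,0,0.6],[0,0,0,0.182,-0.043,0,0.6],[0,0,0,0.182,-0.043,0,0.6],[0,0,0,0.182,-0.043,0,0.6],[0,0,0,0.182,-0.043,0,0.6],[0,0,0,0.182,-0.043,0,0.6],[0,0,0,0.182,-0.043,0,0.6],[0,0,0,0.182,-0.043,0,0.6]],
])

```text
clock: 11.57
position: [0.4603, -0.0426, 0.192]
ee_rot: [0.753, 0.658, -0.0, 0.001]
ft_force: [0.1, 0.2, 0.3]
grip_width: 0.601
grasp_force: 0.0
```

>>> send_rows([
  [[0,0,0,0,0,0.1,0.6],[0,0,0,0,0,0.1,0.6],[0,0,0,0,0,0,0.6],[0,0,0,0,0,0,0.6]],
])

```text
clock: 11.9
position: [0.4603, -0.0443, 0.1516]
ee_rot: [0.753, 0.658, -0.0, -0.001]
ft_force: [-0.2, -0.5, 0.1]
grip_width: 0.599
grasp_force: 0.0
```

```bash
python3 - <<'E'
from lib import *
go(.461,-.0448,.02,1.436)
o=get_obs();im=np.ascontiguousarray(optics.camera('wrist'));tp=optics.camera('top')
def seg(c,yaw): return np.array([[c[0]+s*.0665*np.cos(yaw),c[1]+s*.0665*np.sin(yaw),.0085] for s in(-1,0,1)])
for c,y in(((.5263,-.0446),-1.539),((.461,-.0448),-1.706)): cv2.polylines(im,[proj('wrist',seg(c,y),o).round().astype(np.int32)],False,(0,255,0));cv2.circle(im,[int(i) for i in proj('wrist',seg(c,y)[1:2],o)[0]],4,(0,255,0))
a=cv2.resize(im[:,:,::-1],(800,600));b=cv2.resize(tp[165:245,340:430,::-1],None,fx=3,fy=3)
a[-b.shape[0]:,:b.shape[1]]=b
cv2.imwrite('pics/w6.png',a)
E
```

```text
clock 11.9 pos [ 0.4603 -0.0443  0.1516] yaw 1.437 tilt [-0.001  0.   ] w 0.599 f [-0.2 -0.5  0.1] g 0.0
turn z 0.001; shift x -0.002 y 0.004 z 0.658
```

View pics/w6.png

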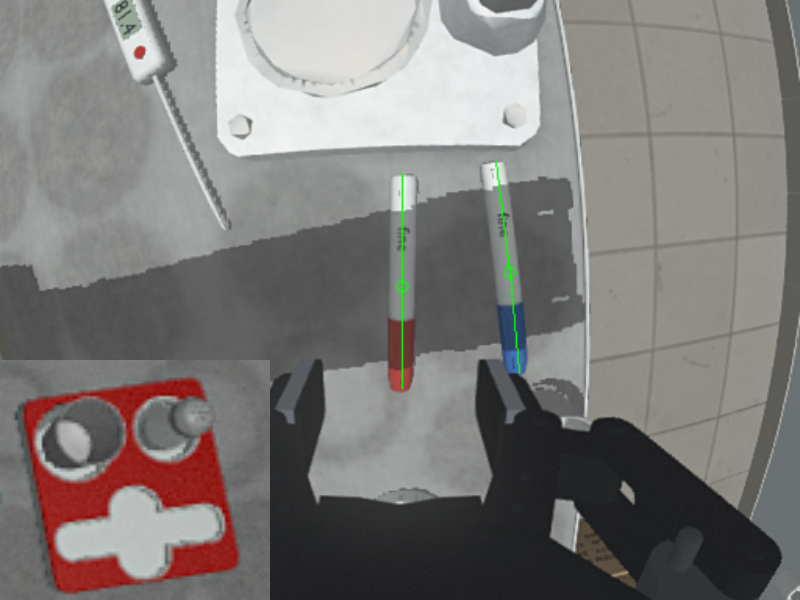

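Both marker overlays fit (red centre (402,287), blue centre (510,272)). In the inset, the shaker stands in the small pocket and leans only by perspective. Picking the red marker.

>>> send_rows([
  [[0,0,0,0,0.004,0.15,0.6],[0,0,0,0,0,0.17,0.6],[0,0,0,0,0,0.17,0.6],[0,0,0,0,0,0.1,0.6],[0,0,0,0,0,0.07,0.6],[0,0,0,0,0,0,0.6],[0,0,0,0,0,0,0],[0,0,0,0,0,0,0],[0,0,0,0,0,0,0],[0,0,0,0,0,0,0],[0,0,0,0,0,0,0],[0,0,0,0,0,0,0],[0,0,0,0,0,0,0]],
], squeeze=25)

```text
clock: 13.08
position: [0.4629, -0.0447, 0.0213]
ee_rot: [0.753, 0.658, 0.001, 0.001]
ft_force: [-0.9, -0.1, 7.4]
grip_width: 0.184
grasp_force: 25.3
```

```bash
python3 - <<'E'
from lib import *
print('shaker',at('top',(405,184.3),.097))
go(.4031,-.3836,.12,1.689)
E
```

```text
shaker [ 0.49282444 -0.4125386 ]
clock 13.1 pos [ 0.4629 -0.0447  0.0213] yaw 1.436 tilt [ 0.003 -0.001] w 0.184 f [-0.9 -0.1  7.4] g 25.3
turn z -0.168; shift x -1.647 y -0.497 z -0.493
```

>>> send_rows([
  [[0,0,0,0,0,-0.1,0],[0,0,0,0,0,-0.2,0],[0,0,0,0,0,-0.2,0],[0,0,-0.056,0,0,0,0],[0,0,-0.056,0,0,0,0],[0,0,-0.056,0,0,0,0],[0,0,0,-0.183,-0.055,0,0],[0,0,0,-0.183,-0.055,0,0],[0,0,0,-0.183,-0.055,0,0],[0,0,0,-0.183,-0.055,0,0],[0,0,0,-0.183,-0.055,0,0],[0,0,0,-0.183,-0.055,0,0],[0,0,0,-0.183,-0.055,0,0],[0,0,0,-0.183,-0.055,0,0],[0,0,0,-0.183,-0.055,0,0],[0,0,0,0,0,0.1,0],[0,0,0,0,0,0.1,0],[0,0,0,0,0,0.1,0],[0,0,0,0,0,0,0],[0,0,0,0,0,0,0]],
])

```text
clock: 14.75
position: [0.4019, -0.3829, 0.0601]
ee_rot: [0.664, 0.748, 0.0, -0.0]
ft_force: [0.3, 0.4, -0.1]
grip_width: 0.184
grasp_force: 24.6
```

```bash
python3 - <<'E'
from lib import *
go(.4031,-.3836,.04,1.689)
o=get_obs();im=np.ascontiguousarray(optics.camera('wrist'))
c=np.array([.4031,-.3836]);M=R.from_euler('z',.118).as_matrix()[:2,:2]
P=np.array([c+M@p for p in((-.015,-.075),(.015,-.075),(.015,.075),(-.015,.075))]);print(P.round(3))
cv2.polylines(im,[proj('wrist',np.c_[P,P[:,:1]*0+.025],o).round().astype(np.int32)],True,(0,255,0))
cv2.imwrite('pics/w7.png',cv2.resize(im[:,:,::-1],(800,600)))
E
```

```text
clock 14.8 pos [ 0.4019 -0.3829  0.0601] yaw 1.689 tilt [-0.     0.001] w 0.184 f [ 0.3  0.4 -0.1] g 24.6
turn z -0.000; shift x -0.004 y 0.006 z 0.100
[[ 0.397 -0.46 ]
 [ 0.427 -0.456]
 [ 0.409 -0.307]
 [ 0.379 -0.311]]
```

View pics/w7.png

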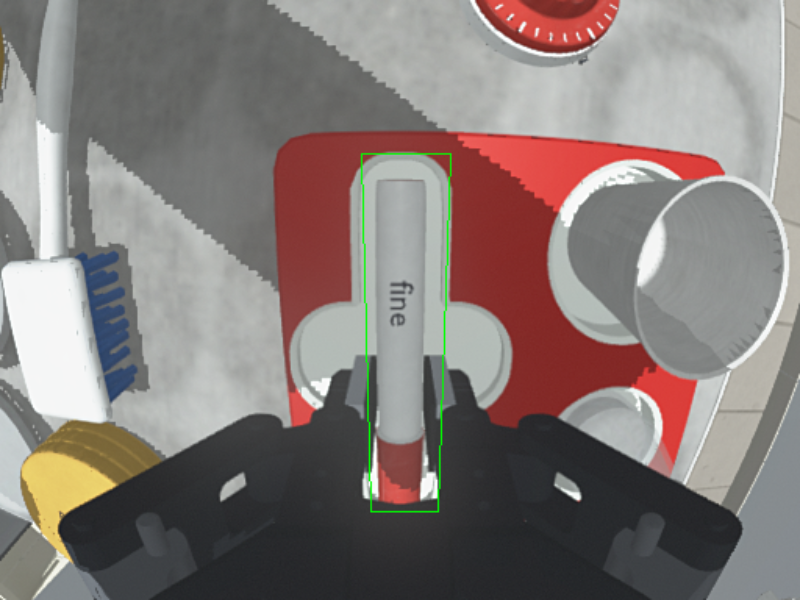

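The marker (x≈400) is centred in the slot (352–449). Lowering and releasing.

>>> send_rows([
  [[0,0,0,-0.004,0,0.04,0],[0,0,0,0,0,0.04,0],[0,0,0,0,0,0.025,0],[0,0,0,0,0,0,0],[0,0,0,0,0,0,0.25],[0,0,0,0,0,0,0.4],[0,0,0,0,0,0,0.4],[0,0,0,0,0,0,0.4],[0,0,0,0,0,-0.05,0.4],[0,0,0,0,0,-0.15,0.4],[0,0,0,0,0,-0.2,0.4],[0,0,0,0,0,-0.2,0.4],[0,0,0,0,0,0,0.4],[0,0,0,0,0,0,0.4]],
])

```text
clock: 15.97
position: [0.4033, -0.3849, 0.1621]
ee_rot: [0.664, 0.748, -0.0, 0.003]
ft_force: [-0.9, 0.7, -0.7]
grip_width: 0.401
grasp_force: 0.0
```

```bash
python3 - <<'E'
from lib import *
go(.5263,-.0446,.16,1.603)
o=get_obs();im=np.ascontiguousarray(optics.camera('wrist'))
cv2.imwrite('pics/w8.png',cv2.resize(im[:,:,::-1],(800,600)))
E
```

```text
clock 16.0 pos [ 0.4033 -0.3849  0.1621] yaw 1.689 tilt [ 0.004 -0.004] w 0.401 f [-0.9  0.7 -0.7] g 0.0
turn z 0.057; shift x 1.681 y 0.669 z 0.011
```

View pics/w8.png

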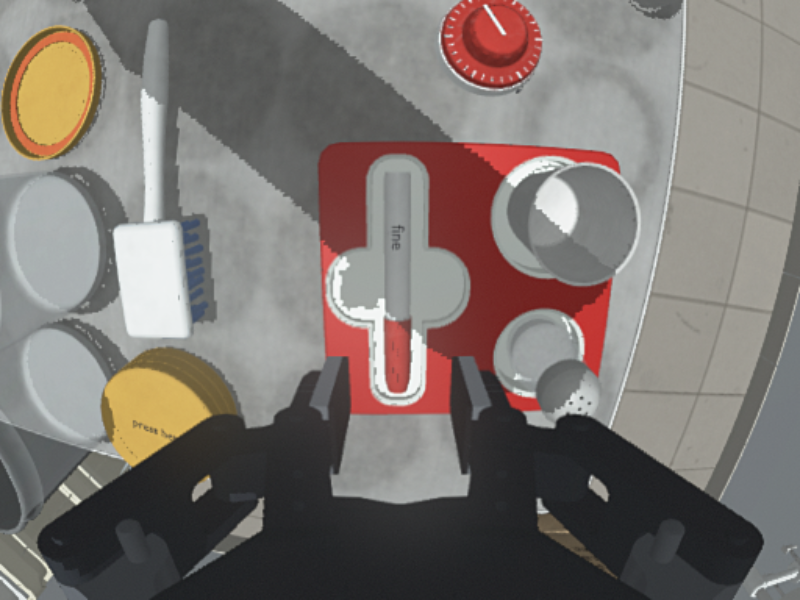

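The red kit is complete: marker down in its slot (398,280), cup and shaker in their pockets. Now the blue marker.

>>> send_rows([
  [[0,0,0.057,0,0,0,0.6],[0,0,0,0.168,0.067,0,0.6],[0,0,0,0.168,0.067,0,0.6],[0,0,0,0.168,0.067,0,0.6],[0,0,0,0.168,0.067,0,0.6],[0,0,0,0.168,0.067,0,0.6],[0,0,0,0.168,0.067,0,0.6],[0,0,0,0.168,0.067,0,0.6],[0,0,0,0.168,0.067,0,0.6],[0,0,0,0.168,0.067,0,0.6],[0,0,0,0.168,0.067,0,0.6],[0,0,0,0,0,0.15,0.6],[0,0,0,0,0,0.15,0.6],[0,0,0,0,0,0.1,0.6],[0,0,0,0,0,0,0.6],[0,0,0,0,0,0,0.6]],
])

```text
clock: 17.35
position: [0.5239, -0.0435, 0.0776]
ee_rot: [0.695, 0.719, -0.001, -0.002]
ft_force: [-0.1, 0.8, 1.0]
grip_width: 0.595
grasp_force: 0.0
```

```bash
python3 - <<'E'
from lib import *
go(.5263,-.0446,.02,1.603)
print(get_obs()['joint_pos'].round(2))
E
```

```text
clock 17.4 pos [ 0.5239 -0.0435  0.0776] yaw 1.604 tilt [-0.004  0.001] w 0.595 f [-0.1  0.8  1. ] g 0.0
turn z 0.000; shift x -0.006 y 0.012 z 0.288
[ 0.6   0.37 -0.7   1.87  0.28  1.   -0.19]
```

>>> send_rows([
  [[0,0,0,-0.005,0.011,0.12,0.6],[0,0,0,0,0,0.1,0.6],[0,0,0,0,0,0.065,0.6],[0,0,0,0,0,0,0.6],[0,0,0,0,0,0,0],[0,0,0,0,0,0,0],[0,0,0,0,0,0,0],[0,0,0,0,0,0,0],[0,0,0,0,0,0,0],[0,0,0,0,0,0,0],[0,0,0,0,0,-0.1,0],[0,0,0,0,0,-0.2,0],[0,0,0,0,0,-0.2,0],[0,0,0,0,0,0,0]],
])

```text
clock: 18.52
position: [0.5313, -0.0442, 0.1295]
ee_rot: [0.695, 0.719, 0.003, 0.004]
ft_force: [1.1, 0.1, 0.5]
grip_width: 0.185
grasp_force: 24.9
```

```bash
python3 - <<'E'
from lib import *
go(.29,-.05,.25,1.571+.2365)
o=get_obs();print(o['joint_pos'].round(2))
for p in((.385,.07,.3),): print()
im=np.ascontiguousarray(optics.camera('wrist'));s=optics.camera('side')
a=cv2.resize(im[:,:,::-1],(400,300));b=cv2.resize(s[:,100:400,::-1],(469,600))
c=np.zeros((600,800,3),np.uint8);c[:300,:331]=a[:,35:366];c[:,331:]=b
cv2.imwrite('pics/w9.png',c)
E
```

```text
clock 18.5 pos [ 0.5313 -0.0442  0.1295] yaw 1.604 tilt [ 0.011 -0.002] w 0.185 f [1.1 0.1 0.5] g 24.9
turn z -0.136; shift x 0.255 y -1.180 z -0.602
[ 0.63  0.31 -0.73  1.82  0.23  1.08 -0.15]
```

View pics/w9.png

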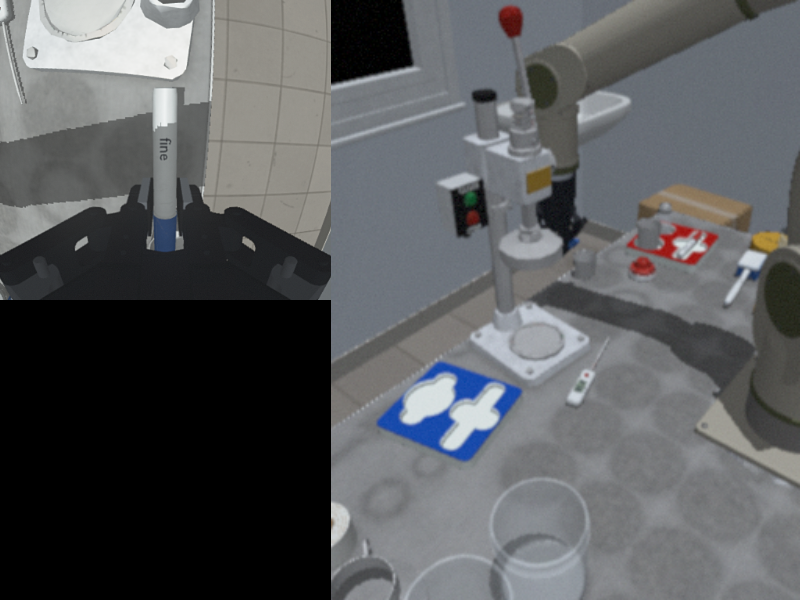

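The blue marker is held level (left image, around (165,170)). The capper's head stands over its base, so I'll retract toward the robot and pass at small radius.

>>> send_rows([
  [[0,0,0,0.024,-0.143,-0.075,0],[0,0,0,0.024,-0.143,-0.075,0],[0,0,0,0.024,-0.143,-0.075,0],[0,0,0,0.024,-0.143,-0.075,0],[0,0,0,0.024,-0.143,-0.075,0],[0,0,0,0.024,-0.143,-0.075,0],[0,0,0,0.024,-0.143,-0.075,0],[0,0,0,0.024,-0.143,-0.075,0],[0,0,-0.068,0,0,0,0],[0,0,-0.068,0,0,0,0],[0,0,0,0,0,0,0]],
])

```text
clock: 19.53
position: [0.2969, -0.0139, 0.2414]
ee_rot: [0.617, 0.787, -0.0, 0.0]
ft_force: [-0.0, -0.4, 0.1]
grip_width: 0.18
grasp_force: 24.9
```

```bash
python3 - <<'E'
from lib import *
go(.29,.13,.25,1.571+.2365)
o=get_obs();print(o['joint_pos'].round(2))
E
```

```text
clock 19.5 pos [ 0.2969 -0.0139  0.2414] yaw 1.812 tilt [ 0.    -0.001] w 0.180 f [-0.  -0.4  0.1] g 24.9
turn z 0.003; shift x 0.708 y 0.135 z -0.043
[ 0.69 -0.46 -0.58  2.17 -0.25  1.37  0.46]
```

>>> send_rows([
  [[0,0,0,0.154,0.031,0,0],[0,0,0,0.154,0.031,0,0],[0,0,0,0.154,0.031,0,0],[0,0,0,0.154,0.031,0,0],[0,0,0,0.154,0.031,0,0],[0,0,0,0.154,0.031,0,0],[0,0,0,0.154,0.031,0,0],[0,0,0,0.154,0.031,0,0],[0,0,0,0.154,0.031,0,0],[0,0,0,0.154,0.031,0,0],[0,0,0,0,0,0,0]],
])

```text
clock: 20.45
position: [0.2829, 0.3066, 0.2415]
ee_rot: [0.616, 0.787, 0.001, -0.001]
ft_force: [-0.2, 0.6, 0.8]
grip_width: 0.179
grasp_force: 24.9
```

```bash
python3 - <<'E'
from lib import *
go(.4012,.3218,.08,1.571+.2365)
o=get_obs();print(o['joint_pos'].round(2))
E
```

```text
clock 20.4 pos [0.2829 0.3066 0.2415] yaw 1.813 tilt [-0.001  0.003] w 0.179 f [-0.2  0.6  0.8] g 24.9
turn z 0.004; shift x -0.065 y 0.593 z 0.807
[ 0.62 -0.32 -1.3   1.93 -0.32  1.32 -0.33]
```

>>> send_rows([
  [[0,0,0,-0.016,0.148,0,0],[0,0,0,-0.016,0.148,0,0],[0,0,0,-0.016,0.148,0,0],[0,0,0,-0.016,0.148,0,0],[0,0,0,0,0,0.15,0],[0,0,0,0,0,0.2,0],[0,0,0,0,0,0.2,0],[0,0,0,0,0,0.2,0],[0,0,0,0,0,0.1,0],[0,0,0,0,0,0,0],[0,0,0,0,0,0,0]],
])

```text
clock: 21.37
position: [0.3502, 0.3032, 0.0782]
ee_rot: [0.617, 0.787, -0.006, -0.002]
ft_force: [-0.0, 0.9, 0.5]
grip_width: 0.183
grasp_force: 24.9
```

```bash
python3 - <<'E'
from lib import *
go(.4012,.3218,.039,1.571+.2365)
o=get_obs();print(o['joint_pos'].round(2))
im=np.ascontiguousarray(optics.camera('wrist'))
c=np.array([.4445,.3321]);M=R.from_euler('z',.2365).as_matrix()[:2,:2]
for L in([(-.06,-.075),(-.03,-.075),(-.03,.075),(-.06,.075)],[(-.09,-.085),(.09,-.085),(.09,.085),(-.09,.085)]):
    P=np.array([c+M@np.array(p) for p in L])
    cv2.polylines(im,[proj('wrist',np.c_[P,P[:,:1]*0+.025],o).round().astype(np.int32)],True,(0,255,0))
cv2.imwrite('pics/w10.png',cv2.resize(im[:,:,::-1],(800,600)))
E
```

```text
clock 21.4 pos [0.3502 0.3032 0.0782] yaw 1.812 tilt [-0.011 -0.007] w 0.183 f [-0.   0.9  0.5] g 24.9
turn z 0.003; shift x 0.030 y 0.270 z 0.196
[ 0.25  0.42 -1.2   2.    0.45  1.04 -0.92]
```

View pics/w10.png

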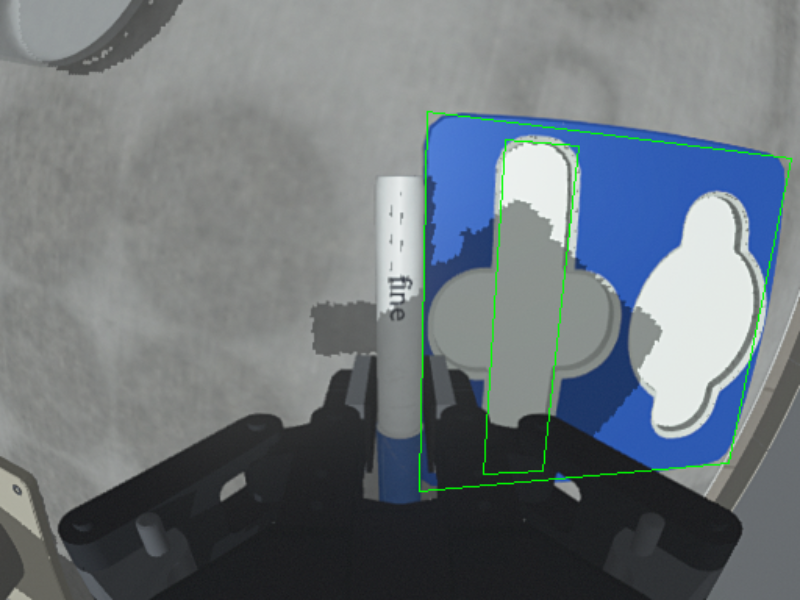

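The blue board overlay fits (slot centre around (530,310)). The sideways shift was cut short by about 54 mm, so I'll finish it slowly.

>>> send_rows([
  [[0,0,0,0.006,0.045,0,0],[0,0,0,0.006,0.045,0,0],[0,0,0,0.006,0.045,0,0],[0,0,0,0.006,0.045,0,0],[0,0,0,0.006,0.045,0,0],[0,0,0,0,0.045,0,0],[0,0,0,0,0,0.05,0],[0,0,0,0,0,0,0],[0,0,0,0,0,0,0]],
])

```text
clock: 22.17
position: [0.4012, 0.3215, 0.0672]
ee_rot: [0.616, 0.788, -0.006, -0.001]
ft_force: [-0.5, -0.1, -0.2]
grip_width: 0.181
grasp_force: 24.9
```

```bash
python3 - <<'E'
from lib import *
go(.4012,.3218,.039,1.571+.2365)
o=get_obs();print(o['joint_pos'].round(2))
E
```

```text
clock 22.2 pos [0.4012 0.3215 0.0672] yaw 1.814 tilt [-0.01  -0.008] w 0.181 f [-0.5 -0.1 -0.2] g 24.9
turn z 0.004; shift x 0.001 y 0.000 z 0.141
[ 0.15  0.54 -1.1   1.89  0.54  1.07 -0.93]
```

>>> send_rows([
  [[0,0,0,0,0,0.05,0],[0,0,0,0,0,0.05,0],[0,0,0,0,0,0.038,0],[0,0,0,0,0,0,0],[0,0,0,0,0,0,0.25],[0,0,0,0,0,0,0.4],[0,0,0,0,0,0,0.4],[0,0,0,0,0,0,0.4],[0,0,0,0,0,-0.05,0.4],[0,0,0,0,0,-0.15,0.4],[0,0,0,0,0,-0.2,0.4],[0,0,0,0,0,-0.2,0.4],[0,0,0,0,0,-0.2,0.4],[0,0,0,0,0,-0.2,0.4],[0,0,0,0,0,0,0.4]],
])

```text
clock: 23.42
position: [0.4047, 0.3259, 0.2482]
ee_rot: [0.616, 0.788, -0.001, 0.001]
ft_force: [0.1, 0.8, 0.4]
grip_width: 0.402
grasp_force: 0.0
```

```bash
python3 - <<'E'
from lib import *
go(.285,.3,.24,1.571)
o=get_obs();print(o['joint_pos'].round(2))
im=np.ascontiguousarray(optics.camera('wrist'))
cv2.imwrite('pics/w11.png',cv2.resize(im[:,:,::-1],(600,450)))
E
```

```text
clock 23.4 pos [0.4047 0.3259 0.2482] yaw 1.814 tilt [ 0.    -0.002] w 0.402 f [0.1 0.8 0.4] g 0.0
turn z 0.162; shift x -0.130 y -0.598 z 0.041
[ 0.32  0.33 -1.28  1.69  0.33  1.37 -0.77]
```

View pics/w11.png

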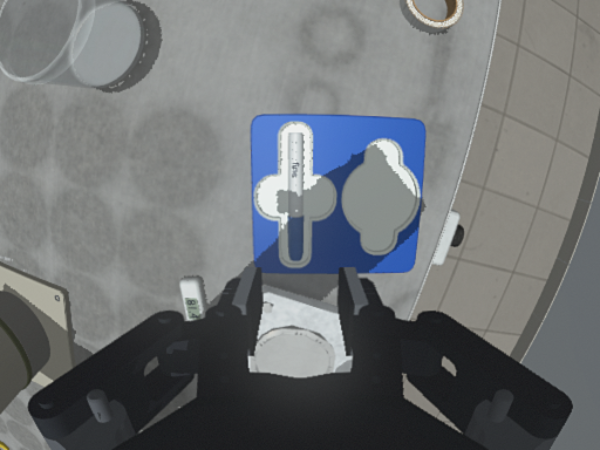

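The blue marker lies in its slot (295,195). Viewing budget is used up, so I'll check the timer numerically. Going back past the capper.

>>> send_rows([
  [[0,0,0,0.0075,-0.103,0,0.4],[0,0,0,0.0075,-0.103,0,0.4],[0,0,0,0.0075,-0.103,0,0.4],[0,0,0,0.0075,-0.103,0,0.4],[0,0,0,0.0075,-0.103,0,0.4],[0,0,0,0.0075,-0.103,0,0.4],[0,0,0,0,0,0,0.4],[0,0,0,0,0,0,0.4]],
])

```text
clock: 24.13
position: [0.2872, 0.3019, 0.242]
ee_rot: [0.616, 0.787, -0.007, 0.002]
ft_force: [0.2, 0.1, 1.0]
grip_width: 0.403
grasp_force: 0.0
```

```bash
python3 - <<'E'
from lib import *
go(.29,-.01,.25)
o=get_obs();print(o['joint_pos'].round(2))
E
```

```text
clock 24.1 pos [0.2872 0.3019 0.242 ] yaw 1.814 tilt [-0.005 -0.014] w 0.403 f [0.2 0.1 1. ] g 0.0
turn z 0.000; shift x -1.517 y -0.361 z -0.040
[ 0.56 -0.24 -1.28  1.92 -0.23  1.31 -0.41]
```

>>> send_rows([
  [[0,0,0,-0.127,-0.031,-0.003,0.4],[0,0,0,-0.127,-0.031,-0.003,0.4],[0,0,0,-0.127,-0.031,-0.003,0.4],[0,0,0,-0.127,-0.031,-0.003,0.4],[0,0,0,-0.127,-0.031,-0.003,0.4],[0,0,0,-0.127,-0.031,-0.003,0.4],[0,0,0,-0.127,-0.031,-0.003,0.4],[0,0,0,-0.127,-0.031,-0.003,0.4],[0,0,0,-0.127,-0.031,-0.003,0.4],[0,0,0,-0.127,-0.031,-0.003,0.4],[0,0,0,-0.127,-0.031,-0.003,0.8],[0,0,0,-0.127,-0.031,-0.003,1],[0,0,0,0,0,0,1]],
])

```text
clock: 25.22
position: [0.2885, -0.015, 0.2508]
ee_rot: [0.618, 0.786, -0.008, -0.003]
ft_force: [-0.3, 0.2, -2.0]
grip_width: 0.809
grasp_force: 0.0
```

```bash
python3 - <<'E'
from lib import *
go(.44,-.2305,.14,1.571)
o=get_obs();print(o['joint_pos'].round(2))
E
```

```text
clock 25.2 pos [ 0.2885 -0.015   0.2508] yaw 1.810 tilt [-0.015 -0.01 ] w 0.809 f [-0.3  0.2 -2. ] g 0.0
turn z 0.159; shift x -1.078 y 0.757 z 0.554
[ 0.46 -0.45 -0.42  2.17 -0.17  1.4   0.35]
```

>>> send_rows([
  [[-0.011,0.004,0.08,0,0,0,1],[0,0,0.079,0,0,0,1],[0,0,0,-0.135,0.095,0.05,1],[0,0,0,-0.135,0.095,0.05,1],[0,0,0,-0.135,0.095,0.05,1],[0,0,0,-0.135,0.095,0.05,1],[0,0,0,-0.135,0.095,0.05,1],[0,0,0,-0.135,0.095,0.05,1],[0,0,0,-0.135,0.095,0.05,1],[0,0,0,-0.135,0.095,0.05,1],[0,0,0,0,0,0,1],[0,0,0,0,0,0,1]],
])

```text
clock: 26.22
position: [0.4422, -0.2267, 0.1699]
ee_rot: [0.706, 0.708, 0.001, -0.001]
ft_force: [0.5, 0.4, 0.1]
grip_width: 1.0
grasp_force: 0.0
```

```bash
python3 - <<'E'
from lib import *
go(.44,-.2305,.03,1.571)
o=get_obs();print(o['joint_pos'].round(2))
im=optics.camera('wrist');r,b=masks(im)
n,l,st,ce=cv2.connectedComponentsWithStats(r.astype(np.uint8))
for i in range(1,n):
    if st[i,4]>300:
        x,y,w,h,a=st[i];
        print(st[i],'at .03',at('wrist',ce[i],.03,o).round(4),'left/right/top at .016:',[at('wrist',p,.016,o).round(4) for p in((x,y+h/2),(x+w,y+h/2),(x+w/2,y))])
E
```

```text
clock 26.2 pos [ 0.4422 -0.2267  0.1699] yaw 1.574 tilt [0.    0.003] w 1.000 f [0.5 0.4 0.1] g 0.0
turn z 0.002; shift x -0.019 y -0.011 z 0.699
[ 0.64  0.13 -0.28  1.88  0.04  1.14  0.36]
[ 224  157   59   59 2144] at .03 [ 0.4405 -0.228 ] left/right/top at .016: [array([ 0.4108, -0.2328]), array([ 0.4682, -0.2327]), array([ 0.4395, -0.2038])]
[ 172  240  165   82 4549] at .03 [ 0.4313 -0.3205] left/right/top at .016: [array([ 0.3469, -0.344 ]), array([ 0.5344, -0.3432]), array([ 0.4406, -0.2898])]
```

>>> send_rows([
  [[0,0,0,-0.022,-0.012,0.15,1],[0,0,0,0,0,0.17,1],[0,0,0,0,0,0.17,1],[0,0,0,0,0,0.15,1],[0,0,0,0,0,0.08,1],[0,0,0,0,0,0.02,1],[0,0,0,0,0,0.02,1],[0,0,0,0,0,0,1],[0,0,0,0,0,0,1]],
])

```text
clock: 27.02
position: [0.4415, -0.2311, 0.0225]
ee_rot: [0.705, 0.709, 0.002, 0.003]
ft_force: [-0.0, -0.2, -0.1]
grip_width: 1.0
grasp_force: 0.0
```

>>> send_rows([
  [[0,0,0,0,0,0.01,1],[0,0,0,0,0,0.01,1],[0,0,0,0,0,0,1]],
])

```text
clock: 27.27
position: [0.4408, -0.2312, 0.0176]
ee_rot: [0.705, 0.709, 0.002, 0.003]
ft_force: [-0.3, 0.3, -1.1]
grip_width: 1.002
grasp_force: 0.0
```

>>> send_rows([
  [[0,0,0,0,0,0.01,1],[0,0,0,0,0,0.01,1],[0,0,0,0,0,0,1],[0,0,0,0,0,0,1]],
])

```text
clock: 27.6
position: [0.4406, -0.231, 0.0131]
ee_rot: [0.705, 0.709, 0.002, 0.002]
ft_force: [-0.6, -0.7, -0.1]
grip_width: 0.999
grasp_force: 0.0
```

>>> send_rows([
  [[0,0,0,0,0,0,0.85],[0,0,0,0,0,0,0.7],[0,0,0,0,0,0,0.6],[0,0,0,0,0,0,0.6],[0,0,0,0,0,0,0.6],[0,0,0,0,0,0,0.6]],
], squeeze=45)

```text
clock: 28.1
position: [0.4408, -0.2311, 0.0138]
ee_rot: [0.705, 0.709, 0.002, 0.002]
ft_force: [-2.0, 1.0, 5.6]
grip_width: 0.745
grasp_force: 48.2
```

>>> send_rows([
  [[0,0,0,0,0,-0.03,0.6],[0,0,0,0,0,-0.1,0.6],[0,0,0,0,0,-0.2,0.6],[0,0,0,0,0,-0.17,0.6],[0,0,0,0.108,-0.075,-0.063,0.6],[0,0,0,0.108,-0.075,-0.063,0.6],[0,0,0,0.108,-0.075,-0.063,0.6],[0,0,0,0.108,-0.075,-0.063,0.6],[0,0,0,0.108,-0.075,-0.063,0.6],[0,0,0,0.108,-0.075,-0.063,0.6],[0,0,0,0.108,-0.075,-0.063,0.6],[0,0,0,0.108,-0.075,-0.063,0.6],[0,0,0,0.108,-0.075,-0.063,0.6],[0,0,0,0.108,-0.075,-0.063,0.6],[0,0,0,0,0,0,0.6],[0,0,0,0,0,0,0.6]],
])

```text
clock: 29.43
position: [0.2884, -0.0151, 0.2392]
ee_rot: [0.705, 0.709, 0.002, 0.004]
ft_force: [0.3, -0.5, -1.5]
grip_width: 0.746
grasp_force: 50.1
```

```bash
python3 - <<'E'
from lib import *
go(.285,.30,.25)
o=get_obs();print(o['joint_pos'].round(2))
im=optics.camera('wrist');r,b=masks(im)
n,l,st,ce=cv2.connectedComponentsWithStats(r.astype(np.uint8))
for i in range(1,n):
    if st[i,4]>300: print(st[i],ce[i])
E
```

```text
clock 29.4 pos [ 0.2884 -0.0151  0.2392] yaw 1.577 tilt [ 0.008 -0.003] w 0.746 f [ 0.3 -0.5 -1.5] g 50.1
turn z 0.000; shift x 1.576 y -0.007 z -0.054
[ 0.51 -0.47 -0.44  2.2  -0.2   1.36  0.15]
[  194   203   125   115 10170] [257.32969518 260.27079646]
```

>>> send_rows([
  [[0,0,0,0.126,0,-0.003,0.6],[0,0,0,0.126,0,-0.003,0.6],[0,0,0,0.126,0,-0.003,0.6],[0,0,0,0.126,0,-0.003,0.6],[0,0,0,0.126,0,-0.003,0.6],[0,0,0,0.126,0,-0.003,0.6],[0,0,0,0.126,0,-0.003,0.6],[0,0,0,0.126,0,-0.003,0.6],[0,0,0,0.126,0,-0.003,0.6],[0,0,0,0.126,0,-0.003,0.6],[0,0,0,0.126,0,-0.003,0.6],[0,0,0,0.126,0,-0.003,0.6],[0,0,0,0.08,0,-0.003,0.6],[0,0,0,0,0,0,0.6],[0,0,0,0,0,0,0.6]],
])

```text
clock: 30.73
position: [0.2872, 0.3027, 0.2455]
ee_rot: [0.705, 0.709, 0.001, 0.001]
ft_force: [-0.9, -1.0, -1.4]
grip_width: 0.747
grasp_force: 50.1
```

```bash
python3 - <<'E'
from lib import *
go(.485,.342,.15,.2365+np.pi)
o=get_obs();print(o['joint_pos'].round(2))
E
```

```text
clock 30.7 pos [0.2872 0.3027 0.2455] yaw 1.576 tilt [0.004 0.   ] w 0.747 f [-0.9 -1.  -1.4] g 50.1
turn z 0.893; shift x 1.008 y 0.041 z 0.478
[ 0.46 -0.22 -1.2   1.92 -0.22  1.3  -0.67]
```

>>> send_rows([
  [[0,0,-0.08,0,0,0,0.6],[0,0,-0.08,0,0,0,0.6],[0,0,-0.08,0,0,0,0.6],[0,0,-0.08,0,0,0,0.6],[0,0,-0.08,0,0,0,0.6],[0,0,-0.08,0,0,0,0.6],[0,0,-0.08,0,0,0,0.6],[0,0,-0.08,0,0,0,0.6],[0,0,-0.08,0,0,0,0.6],[0,0,-0.08,0,0,0,0.6],[0,0,-0.08,0,0,0,0.6],[0,0,-0.08,0,0,0,0.6],[0,0,-0.08,0,0,0,0.6],[0,0,-0.08,0,0,0,0.6],[0,0,-0.08,0,0,0,0.6],[0,0,0,0,0,0,0.6],[0,0,0,0,0,0,0.6]],
])

```text
clock: 32.15
position: [0.2872, 0.3019, 0.2454]
ee_rot: [-0.114, 0.993, -0.001, 0.002]
ft_force: [-0.3, -0.6, -0.8]
grip_width: 0.745
grasp_force: 50.0
```

```bash
python3 - <<'E'
from lib import *
go(.4882,.3426,.10,.2365+np.pi)
o=get_obs();print(o['joint_pos'].round(2))
E
```

```text
clock 32.1 pos [0.2872 0.3019 0.2454] yaw -2.913 tilt [ 0.005 -0.001] w 0.745 f [-0.3 -0.6 -0.8] g 50.0
turn z -0.005; shift x -1.025 y -0.038 z 0.727
[ 0.15 -0.15 -0.96  1.93 -0.12  1.29  1.02]
```

>>> send_rows([
  [[0,0,0,-0.1,-0.004,0,0.6],[0,0,0,-0.1,-0.004,0,0.6],[0,0,0,-0.1,-0.004,0,0.6],[0,0,0,-0.1,-0.004,0,0.6],[0,0,0,-0.1,-0.004,0,0.6],[0,0,0,-0.1,-0.004,0,0.6],[0,0,0,-0.1,-0.004,0,0.6],[0,0,0,-0.1,-0.004,0,0.6],[0,0,0,-0.1,-0.004,0,0.6],[0,0,0,-0.1,-0.004,0,0.6],[0,0,0,0,0,0.12,0.6],[0,0,0,0,0,0.15,0.6],[0,0,0,0,0,0.15,0.6],[0,0,0,0,0,0.1,0.6],[0,0,0,0,0,0.05,0.6],[0,0,0,0,0,0,0.6],[0,0,0,0,0,0,0.6]],
])

```text
clock: 33.57
position: [0.4842, 0.3411, 0.1333]
ee_rot: [-0.116, 0.993, -0.001, 0.003]
ft_force: [-0.1, -0.1, -0.7]
grip_width: 0.749
grasp_force: 50.1
```

```bash
python3 - <<'E'
from lib import *
go(.4885,.3428,.032,.2365+np.pi)
o=get_obs();print(o['joint_pos'].round(2))
im=optics.camera('wrist');r,b=masks(im)
n,l,st,ce=cv2.connectedComponentsWithStats(r.astype(np.uint8))
for i in range(1,n):
    if st[i,4]>300:
        x,y,w,h,a=st[i];print(st[i],ce[i])
        # underside at TCP-.0138 ; dial foot at +.016
        z=o['position'][2]-.0138+.016
        print([at('wrist',p,z,o).round(4) for p in((x,y+h/2),(x+w,y+h/2),(x+w/2,y))])
E
```

```text
clock 33.6 pos [0.4842 0.3411 0.1333] yaw -2.910 tilt [ 0.005 -0.001] w 0.749 f [-0.1 -0.1 -0.7] g 50.1
turn z -0.003; shift x -0.023 y 0.003 z 0.506
[-0.01  0.49 -0.87  1.66  0.41  1.18  0.82]
[ 193  208  126  109 9372] [257.54950918 264.0130175 ]
[array([0.4915, 0.3112]), array([0.4776, 0.3699]), array([0.4574, 0.3341])]
```

>>> send_rows([
  [[0,0,0,-0.014,0.002,0.1,0.6],[0,0,0,0,0,0.15,0.6],[0,0,0,0,0,0.12,0.6],[0,0,0,0,0,0.06,0.6],[0,0,0,0,0,0,0.6],[0,0,0,0,0,0.03,0.6],[0,0,0,0,0,0.03,0.6],[0,0,0,0,0,0.015,0.6],[0,0,0,0,0,0,0.6],[0,0,0,0,0,0,0.6]],
])

```text
clock: 34.45
position: [0.4873, 0.3424, 0.0323]
ee_rot: [-0.117, 0.993, -0.001, 0.003]
ft_force: [0.6, -0.5, -1.1]
grip_width: 0.744
grasp_force: 50.1
```

>>> send_rows([
  [[0,0,0,0,0,0.005,0.6],[0,0,0,0,0,0,0.6],[0,0,0,0,0,0,0.8],[0,0,0,0,0,0,0.88],[0,0,0,0,0,0,0.88],[0,0,0,0,0,0,0.88],[0,0,0,0,0,-0.03,0.88],[0,0,0,0,0,-0.08,0.88],[0,0,0,0,0,-0.15,0.88],[0,0,0,0,0,-0.2,0.88],[0,0,0,0,0,-0.2,0.88],[0,0,0,0,0,-0.2,0.88],[0,0,0,0.1,0,0,0.88],[0,0,0,0.1,0,0,0.88],[0,0,0,0.1,0,0,0.88],[0,0,0,0.1,0,0,0.88],[0,0,0,0.1,0,0,0.88],[0,0,0,0,0,0,0.88],[0,0,0,0,0,0,0.88]],
])

```text
clock: 36.03
position: [0.3886, 0.3192, 0.203]
ee_rot: [-0.117, 0.993, -0.001, 0.004]
ft_force: [0.6, 0.6, 0.0]
grip_width: 0.878
grasp_force: 0.0
```

```bash
python3 - <<'E'
from lib import *
go(.4,.33,.2)
o=get_obs()
def board(w,c,yaw): return (R.from_euler('z',-yaw).as_matrix()[:2,:2]@(np.array(w)-c)*1000).round(1)
B=(np.array([.4445,.3321]),.2365)
im=optics.camera('wrist');r,b=masks(im)
n,l,st,ce=cv2.connectedComponentsWithStats(r.astype(np.uint8))
for i in range(1,n):
    if st[i,4]>200:
        x,y,w,h,a=st[i];print('wrist red',st[i],'timer centroid z.04',board(at('wrist',ce[i],.04,o),*B),'L/R/T foot .033',[board(at('wrist',p,.033,o),*B) for p in((x,y+h/2),(x+w,y+h/2),(x+w/2,y))])
tp=optics.camera('top');r,b=masks(tp)
n,l,st,ce=cv2.connectedComponentsWithStats(r.astype(np.uint8))
for i in range(1,n):
    if st[i,4]>40: print('top red',st[i],ce[i].round(1),at('top',ce[i],.04).round(4),board(at('top',ce[i],.045),*B))
    if 40<st[i,4]<200: print('  red cap in red board',board(at('top',ce[i],.027),np.array([.4476,-.3783]),.118))
n,l,st,ce=cv2.connectedComponentsWithStats(b.astype(np.uint8))
for i in range(1,n):
    if st[i,4]>40: print('top blue',st[i],board(at('top',ce[i],.027),*B))
E
```

```text
clock 36.0 pos [0.3886 0.3192 0.203 ] yaw -2.907 tilt [ 0.007 -0.002] w 0.878 f [0.6 0.6 0. ] g 0.0
turn z 0.000; shift x -0.068 y 0.039 z 0.015
wrist red [249 260  32  27 215] timer centroid z.04 [56.4 13.2] L/R/T foot .033 [array([57. , -8.8]), array([57.3, 28.3]), array([38.9,  9.5])]
top red [167  90  29  30 606] [180.7 104.3] [0.7463 0.1728] [ 253.6 -226.1]
top red [ 348  171   72   72 1797] [383.6 208.5] [ 0.4388 -0.3744] [-171.3 -683.5]
top red [107 187  22  21 302] [117.  196.6] [0.4872 0.3414] [42.4 -2.6]
top red [394 217  17   7  74] [401.8 220. ] [ 0.4067 -0.4205] [-213.  -720.7]
  red cap in red board [-45.2 -42.8]
top blue [118 176  41  69 996] [ -3.1 -55.5]
top blue [ 86 183  27  33 375] [54.6 61.1]
top blue [131 221  19   9  88] [-43.9 -41.1]
top blue [ 94 232  35  21 279] [-73.5  53.9]
```

```bash
python3 - <<'E'
from lib import *
def tri(u,v):
    (a,d),(b,e)=ray('top',u),ray('side',v);s=np.linalg.lstsq(np.c_[d,-e],b-a,rcond=None)[0];p,q=a+s[0]*d,b+s[1]*e;return ((p+q)/2).round(4),np.linalg.norm(p-q).round(4)
C={}
for n in('top','side'):
    r,b=masks(optics.camera(n));k,l,st,ce=cv2.connectedComponentsWithStats(r.astype(np.uint8))
    C[n]=[(ce[i],st[i,4]) for i in range(1,k) if st[i,4]>30]
for s in C['side']:print(s[0].round(1),s[1])
exp=proj('side',[[.4882,.3426,.045]])[0];print('expected timer in side',exp.round(1))
t=min(C['top'],key=lambda c:np.hypot(*(c[0]-[117,196.6])))[0];s=min(C['side'],key=lambda c:np.hypot(*(c[0]-exp)))[0];print(t,s,tri(t,s))
E
```

```text
[317.3 154.3] 204
[342.3 152.6] 47
[331.1 165. ] 58
[161.8 250.7] 267
expected timer in side [161.5 248.3]
[117.16065574 196.49836066] [161.84644195 250.67790262] (array([0.4884, 0.3428, 0.0363]), np.float64(0.0007))
```

```bash
python3 -c "
from workcell import job;print(job.hand_in())"
```

```text
the job is handed in; nothing more can be done
None
```

Both kits are made up and the job was handed in at about 36 s of the 131 s allowed: wrist-camera views show the markers, cup and shaker in their pockets, the timer was checked by measurement only, and no judging result was returned.

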